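# Load the glass plate on the light stage and set the aperture wheel

### The job

Load the glass plate on the light stage: slide it, grooved end first, in between the side rails and under the two spring clips until it is fully home against the end stop and both clips have snapped down into its groove. Also turn the aperture wheel by its bar knob, click by click, until its largest white opening has clicked in under the stage's window. Leave the tape roll, the beaker, the jar and the magnifier alone.

Things in the scene. Friction and masses are not known exactly. Their poses are not given: they have to be found in the camera images.
- plate: Loose glass plate in a flat aluminium carrier, 110 long (x) x 64 wide (y) x 7 mm thick, about 0.15 kg, lying flat. Origin: centre of the underside; z up. The leading end (+x, at x = +55 mm) is rounded; a groove 13 mm wide, 3.5 mm deep crosses the top from x = +32 to +45 mm. A black upright grip stands on the other end.
- plate_grip (a point): Middle of the plate's black upright grip, a block 28 (along the plate's x) x 14 (y) x 30 mm high: at plate x = -39, y = 0, z = +22 mm; it reaches from 7 to 37 mm above the plate's underside. Pinch it across its 14 mm. Axes as the plate's.
- stage: Fixed light stage, origin on the bench under its 40 mm square window. Flat top 50 mm up, x -85 to +100 mm, 84 mm wide; plates slide in along its +x. Rails 6 mm high leave a channel 67 mm wide from x = -60 mm on, flared to about 78 mm at x = -85. End stop: low block, face at x = +55 mm. A plate that is home has its origin over the stage's, axes alike.
- stage_home (a point): Point on the stage's top surface at the middle of its window (stage x = y = 0, z = 50 mm): where the plate's origin lies when it is home. Axes as the stage's.
- clip_left (a joint): Left spring clip (stage y = +20 mm, 12 wide), hinged at x = +90 mm; its foot at x = +40 mm presses with 2 to 3 N, its upturned lip starts at x = +20 mm, about 14 mm up. Clips and their blocks reach 20 mm above the top. Rad, growing as it lifts: 0 empty (foot 2 mm up), 0.10 riding on the plate, 0.03 snapped into its groove. The pair takes up to 12 N of push along +x.
- clip_right (a joint): Right spring clip, the same at stage y = -20 mm.
- wheel (a joint): Dark level aperture wheel, 184 mm across, sticking out left of the stage; upright axis at stage x = 0, y = +75 mm. Rad, anticlockwise from above. Sprung clicks at 0, 0.785, 1.571, 2.356, 3.142 bring openings of 12, 18, 32, 24, 8 mm under the window: the largest at 1.571. Stops at -0.15 and 3.29. Takes up to 0.2 N m; let go near a click it pulls itself in.
- wheel_grip (a point): Middle of the wheel's black bar knob, on the wheel's axis, 88 mm above the bench: bar 56 long (along this point's y) x 14 thick (x) x 27 mm high (75 to 102 mm above the bench), on a 40 mm disc. Turns with the wheel; at value 0 the bar lies along the stage's y.
- tape: Bystander: black roll of tape, 62 mm across, 19 mm high; origin under its centre.
- beaker: Bystander: glass beaker, 54 mm across, 68 mm high; origin under its centre.
- jar: Bystander: white jar, 68 mm across, 94 mm high; origin under its centre.
- magnifier: Bystander: black hand magnifier, 62 x 132 x 14 mm; origin under its centre.

How it is judged:
By the outcome, as a careful person would: the job done as asked, in the order asked, and still so for the second after the job is handed in, with the robot touching nothing.
It also fails if it takes over 56 s, if anything falls off the work surface, if the arm or the gripper's body presses on something with over 40 N, if the wrist force passes 120 N, or if a joint passes its speed limit or range.

### The arm

A 6-joint arm with a two-finger parallel gripper is mounted at the origin on the work surface; the furniture and walls round the work are solid. World frame = base frame: x ahead of the robot, y to its left, z up, the work surface at z = 0. Lengths are in m, angles in rad, forces in N, time in s.
With the tool pointing down it reaches from about 0.275 to 0.725 m from the base axis. Payload 5.6 kg.
Tool frame: the origin (TCP) lies midway between the tips of the shut fingers; the grasp point (between the pads) lies 19 mm behind it; z points along the fingers, x is the direction in which the jaws open and shut, and the axes are right-handed (so a half turn about z gives the same grasp; the last joint's range is limited). The gripper opens to 85 mm and grips with 20 to 120 N. Pads are 22 mm wide; open, the fingers measure 114 mm over their backs; the gripper's body (76 mm by 85 mm) begins 54 mm behind the grasp point. The pads swing forward as they close: fully open they stand 13 mm farther back than shut.
Start: joints at [1.564, 0.255, 0.108, 0, -1.424, -0.285], TCP at [0.158, 0.527, 0.231] pointing down, gripper open.
Joint ranges: [-2.95, 2.95], [-1.21, 1.97], [-1.09, 1.5], [-2.87, 1.71], [-2.94, -0.07], [-3.05, 3.05]. Speed limits (rad/s): [2.57, 2.57, 3.14, 3.14, 3.14, 3.14].

### API

Orientations are given as a unit quaternion [x, y, z, w].
In Python, from workcell import env, grab_frame gives the robot as it stands.
- The arm moves only by the tool arm_command, never from a script. Its arguments are lists of equal length, an entry for each row: "dp": the shift along the world's x, y, z in cm, a list of three; "twist": the turn, a rotation vector about the world's x, y, z in degrees, a list of three; "jaw": the gripper command: -1 is fully open, 1 is shut, values between are in proportion. In form: {"dp": [[dx, dy, dz], ...], "twist": [[ax, ay, az], ...], "jaw": [jaw, ...]}. A call has 1 to 5 rows; each row is the pose to reach, as a shift and turn from the pose measured when the call began; what a row does not reach only later rows make up. A row lasts 1/8 s, in which the tool goes at most 62.5 mm and 10.7 degrees, less where a joint would pass 70% of its speed; a pose out of reach is approached as far as the arm can. A call with a gripper value outside its range is refused whole. The fingers move at their own pace and stop on an object; "squeeze" is the grip in N (left out, the last holds). Time passes only in rows, so rows that repeat a pose let the fingers close. It gives the time, the measured TCP pose, the force and the opening at its end, in the units of the state.
- env.get_obs(): the state, without advancing time (a new reading comes with each control period).
- grab_frame(name): name is "side" or "top" or "wrist"; returns a dict with "img" (420x560x3 uint8, red, green, blue), "K" (3x3 intrinsics, pixels), "k1" (the pictures are not rectified: a ray, as slopes to the right and down, at radius r is drawn at 1 + k1 r^2 times it, then the intrinsics apply), "position" and "attitude" of the camera in the world. Camera axes: x right, y up, looking along -z (the intrinsics and any distortion apply to the point x, -y, -z); pixel columns grow to the right and rows downward; lengths in m; the calibration is good to about 2 mm. A picture is of the moment at which its call begins. There is no depth.
- env.close_job(): hands the job in, once; it reports no verdict.
The state is a dict: "t": time; "joint_positions": joint angles; "joint_velocities": joint speeds; "tau": joint torques, N m; "position": TCP position; "orientation": TCP orientation; "wrist_force": force on the tool from outside, world axes, zero at the start; "torque": the same for the moment, N m; "width": finger opening in m.
Only numpy, scipy, OpenCV 4.12 (cv2) and the standard library are available. Lean on these libraries where they do the work, as an engineer would, in place of code of your own. Each camera call takes 0.05 s, during which the arm holds its last target.

## Working session

There is one attempt and no reset: what is moved stays moved. The work goes in short steps, Python scripts to look and compute and a tool call to move; the robot and the scene stay as the last step left them, time stands still between calls to the robot, and variables do not carry over. Pictures are saved under pics/ and viewed, and the job is handed in when it is done.

Besides the shell and the picture viewer there is one more tool, called as name(argument=value, ...), one argument or row to a line, values as JSON. arm_command: Moves the arm, as the interface text tells. Its arguments: {"type":"object","properties":{"dp":{"type":"array","items":{"type":"array","items":{"type":"number"}}},"twist":{"type":"array","items":{"type":"array","items":{"type":"number"}}},"jaw":{"type":"array","items":{"type":"number"}},"squeeze":{"type":"number"}},"required":["dp","twist","jaw"]}

```bash
mkdir -p pics; ls; cat > h.py <<'E'
import numpy as np,cv2
from workcell import env, grab_frame
from scipy.spatial.transform import Rotation as R
def rot(a):
    a=np.array(a,float)
    return a if a.shape==(3,3) else R.from_quat(a).as_matrix()
def snap(name,fn):
    f=grab_frame(name); cv2.imwrite('pics/'+fn,cv2.cvtColor(f['img'],cv2.COLOR_RGB2BGR)); np.save('pics/'+fn[:-4]+'.npy',f,allow_pickle=True); return f
def load(fn): return np.load('pics/'+fn+'.npy',allow_pickle=True).item()
def ray(f,u,v):
    D=np.array([f['k1'],0,0,0,0],float)
    p=cv2.undistortPoints(np.array([[[u,v]]],float),np.array(f['K'],float),D,None,None,None)[0,0] if 0 else None
    K=np.array(f['K']); xd=(u-K[0,2])/K[0,0]; yd=(v-K[1,2])/K[1,1]
    x,y=xd,yd
    for _ in range(30):
        s=1+f['k1']*(x*x+y*y); x,y=xd/s,yd/s
    return np.array(f['position'],float), rot(f['attitude'])@np.array([x,-y,-1.])
def onz(f,u,v,z):
    o,d=ray(f,u,v); return o+d*(z-o[2])/d[2]
def proj(f,P):
    c=rot(f['attitude']).T@(np.array(P,float)-f['position']); x,y=c[0]/-c[2],-c[1]/-c[2]
    s=1+f['k1']*(x*x+y*y); K=np.array(f['K']); return np.array([K[0,0]*x*s+K[0,2],K[1,1]*y*s+K[1,2]])
E
python3 - <<'E'
from h import *
for n in ['side','top','wrist']:
    f=snap(n,n+'0.png'); print(n,f['K'],f['k1'],f['position'],f['attitude'])
print(env.get_obs())
E
```

```text
pics
side [[395.61921124   0.         277.26838262]
 [  0.         395.61921124 212.14948527]
 [  0.           0.           1.        ]] 0.006958149551675645 [0.3425654  0.55240524 0.895859  ] [-0.05453116  0.25648934  0.94598344 -0.19066964]
top [[380.79544222   0.         278.32683183]
 [  0.         380.79544222 212.16839671]
 [  0.           0.           1.        ]] 0.03495482880498448 [0.43291945 0.09812921 0.92181876] [ 0.05111603 -0.04291721 -0.70465987  0.70639913]
wrist [[289.29680444   0.         281.03304392]
 [  0.         289.29680444 211.15203765]
 [  0.           0.           1.        ]] -0.0023458542418530975 [0.23407394 0.50500951 0.37305988] [ 0.09485912 -0.12614606  0.79239163 -0.58924055]
{'t': 0.15, 'joint_positions': array([ 1.56362680e+00,  2.55619383e-01,  1.07270869e-01, -2.83113558e-04,
       -1.42387415e+00, -2.84622601e-01]), 'joint_velocities': array([ 0.00010784, -0.00286759,  0.0053612 ,  0.00047622,  0.00084374,
       -0.00090398]), 'tau': array([-4.25920434e-04, -3.86941588e+01,  2.38082761e+01,  5.36658615e+00,
       -4.54011330e-03, -1.89548921e-06]), 'position': array([0.15807673, 0.52641133, 0.23059774]), 'orientation': array([-5.96779139e-01,  8.02405216e-01, -4.84811796e-04, -5.41455458e-04]), 'wrist_force': array([ 0.60591422, -0.3758566 , -0.44843839]), 'torque': array([ 0.01209505, -0.00378463,  0.03407828]), 'width': 0.08543691763552597}
```

View pics/side0.png

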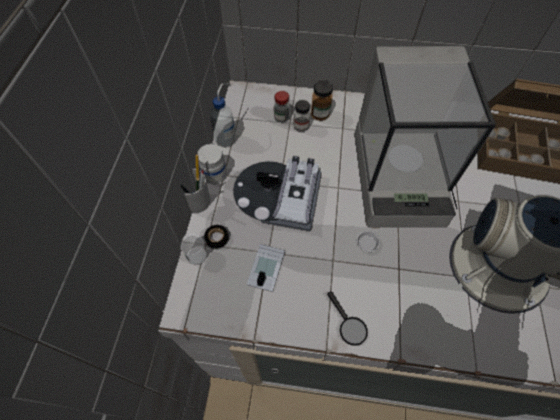

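View pics/top0.png

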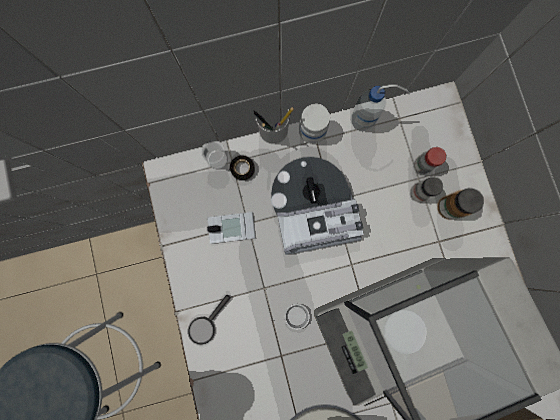

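View pics/wrist0.png

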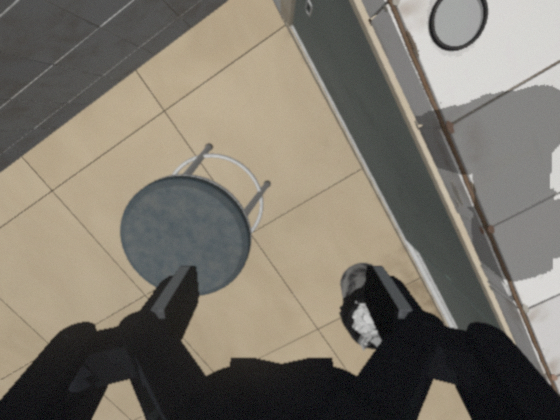

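```bash
python3 - <<'E'
from h import *
f=load('top0');s=load('side0')
for P in [(0,0,0),(.158,.527,.231),(.4,0,0),(.4,.3,0),(.6,0,0)]: print(P,proj(f,P),proj(s,P))
for uv in [(230,228),(320,228),(312,190),(215,155),(242,168),(315,120),(205,325)]: print(uv,onz(f,*uv,0.02))
a=f['img'][130:270,190:380]; cv2.imwrite('pics/topz.png',cv2.resize(a[...,::-1],None,fx=4.2,fy=4.2,interpolation=cv2.INTER_CUBIC))
a=s['img'][150:300,180:340]; cv2.imwrite('pics/sidez.png',cv2.resize(a[...,::-1],None,fx=4,fy=4,interpolation=cv2.INTER_CUBIC))
E
```

```text
(0, 0, 0) [326.80879034 461.53224624] [498.22010404 264.91466474]
(0.158, 0.527, 0.231) [ 26.16453343 429.41562245] [410.24306849 485.84377514]
(0.4, 0, 0) [323.90669772 277.31470786] [340.61259547 210.13137833]
(0.4, 0.3, 0) [198.15124671 276.91831019] [299.22276334 314.63593305]
(0.6, 0, 0) [322.83281063 194.59367656] [270.8068916 185.8484781]
(230, 228) [0.51545809 0.22362525 0.02      ]
(320, 228) [0.51591833 0.00981879 0.02      ]
(312, 190) [0.607567   0.02799274 0.02      ]
(215, 155) [0.69405449 0.2637209  0.02      ]
(242, 168) [0.66168887 0.19736126 0.02      ]
(315, 120) [0.78262076 0.01929366 0.02      ]
(205, 325) [0.2922459  0.27616326 0.02      ]
```

View pics/topz.png

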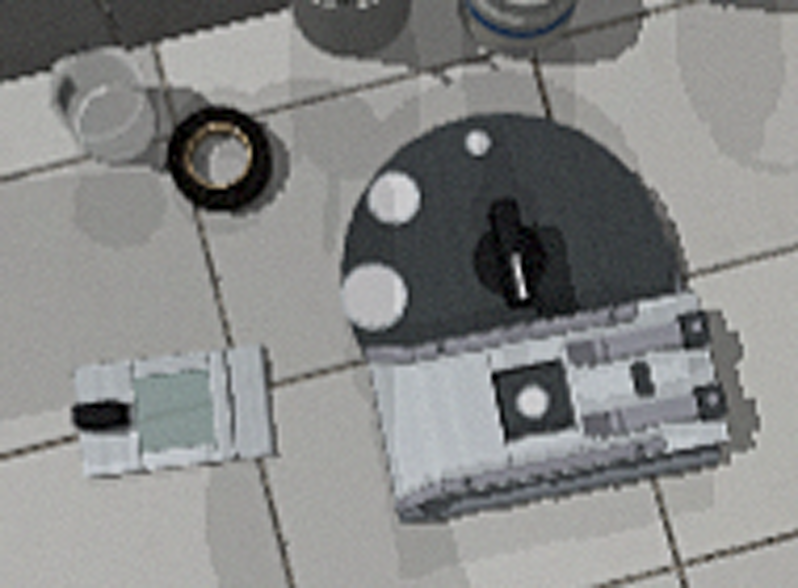

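View pics/sidez.png

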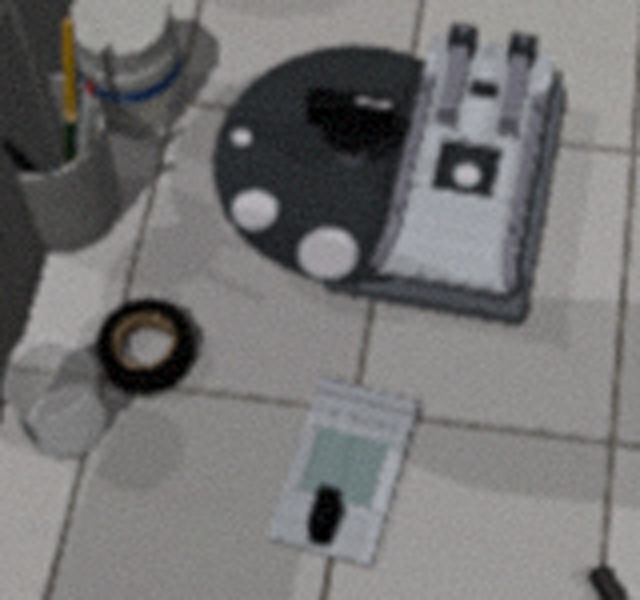

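```bash
python3 - <<'E'
from h import *
f=load('top0');s=load('side0')
def t(x,y): return 190+x/4.2-.4,130+y/4.2-.4
def q(x,y): return 180+x/4-.4,150+y/4-.4
for nm,tc,sc,z in [('plate corners',[(75,367),(85,477),(268,345),(275,455)],[(318,379),(420,405),(272,540),(373,563)],.007),
 ('window',[(493,372),(570,361),(503,441),(580,430)],[(443,145),(505,155),(433,188),(500,197)],.05),
 ]:
    A=[onz(f,*t(*c),z)[:2] for c in tc]; B=[onz(s,*q(*c),z)[:2] for c in sc]
    print(nm,'\n',np.round(A,4),np.mean(A,0),'\n',np.round(B,4),np.mean(B,0))
print('knob',onz(f,*t(510,255),.102), onz(s,*q(355,120),.09))
E
```

```text
plate corners 
 [[0.5433 0.2806]
 [0.48   0.2731]
 [0.5563 0.1694]
 [0.4928 0.1646]] [0.51812796 0.2219261 ] 
 [[0.5553 0.1767]
 [0.4901 0.1686]
 [0.5373 0.2827]
 [0.477  0.2727]] [0.51489423 0.22517265]
window 
 [[ 5.358e-01  4.240e-02]
 [ 5.419e-01  2.000e-04]
 [ 4.979e-01  3.720e-02]
 [ 5.041e-01 -4.700e-03]] [0.51993459 0.01878864] 
 [[0.5391 0.0114]
 [0.4995 0.0033]
 [0.5327 0.0444]
 [0.4911 0.0343]] [0.51559624 0.02334286]
knob [0.5909869 0.0364962 0.102    ] [0.5871794  0.04066858 0.09      ]
```

arm_command(
  dp=[
    [7, -5.2, 0],
    [14, -10.5, 0],
    [21, -15.8, 0],
    [28, -21, 0],
    [35.4, -26.5, 0],
  ],
  twist=[
    [0, 0, -10],
    [0, 0, -20],
    [0, 0, -30],
    [0, 0, -40],
    [0, 0, -50],
  ],
  jaw=[-1, -1, -1, -1, -1],
)

```text
t: 0.78
position: [0.4092, 0.3376, 0.2305]
orientation: [-0.199, 0.98, -0.0, -0.001]
wrist_force: [0.2, 1.7, 0.3]
width: 0.0854
```

arm_command(
  dp=[
    [5, -3.7, 0],
    [10.3, -7.5, 0],
    [10.3, -7.5, 0],
    [10.3, -7.5, 0],
  ],
  twist=[
    [0, 0, -8],
    [0, 0, -16.5],
    [0, 0, -16.5],
    [0, 0, -16.5],
  ],
  jaw=[-1, -1, -1, -1],
)

```text
t: 1.27
position: [0.5122, 0.2623, 0.2299]
orientation: [-0.056, 0.998, -0.0, -0.001]
wrist_force: [0.1, 0.5, -0.3]
width: 0.0852
```

```bash
python3 - <<'E'
from h import *
f=snap('wrist','w1.png');print(f['position'],env.get_obs()['position'],env.get_obs()['joint_positions'])
E
```

```text
[0.52092183 0.18433604 0.37255008] [0.51173927 0.26292915 0.23028224] [ 7.45457445e-01  3.07506910e-01  1.77677285e-01 -1.32955947e-03
 -1.44275084e+00 -6.31529904e-01]
```

View pics/w1.png

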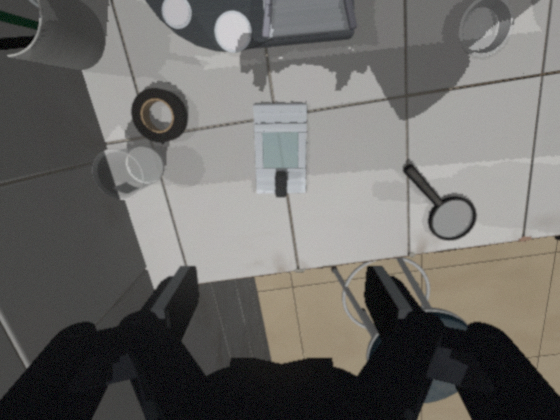

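```bash
python3 - <<'E'
from h import *
f=load('w1')
a=f['img'][90:205,235:330]; cv2.imwrite('pics/w1z.png',cv2.resize(a[...,::-1],None,fx=5,fy=5,interpolation=cv2.INTER_CUBIC))
g=cv2.cvtColor(f['img'],cv2.COLOR_RGB2HSV); m=(g[...,2]<45).astype(np.uint8)
m[:165]=0;m[205:]=0;m[:,:260]=0;m[:,300:]=0
c=max(cv2.findContours(m,0,1)[0],key=cv2.contourArea); print(cv2.minAreaRect(c),cv2.boundingRect(c))
E
```

```text
Traceback (most recent call last):
ValueError: max() iterable argument is empty
```

View pics/w1z.png

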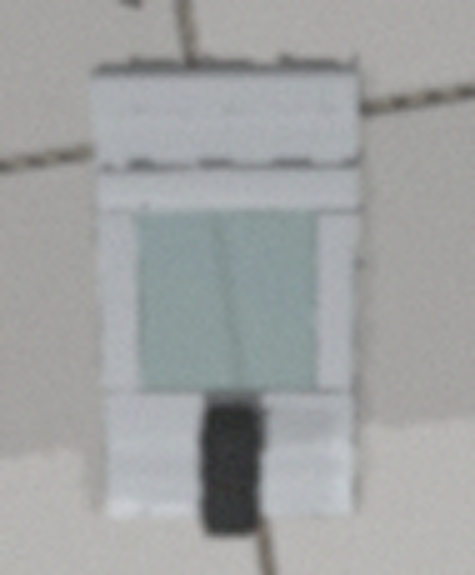

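```bash
python3 - <<'E'
from h import *
f=load('w1')
t=lambda x,y:(235+x/5-.4,90+y/5-.4)
z=.007
C={k:onz(f,*t(*p),z)[:2] for k,p in dict(FL=(95,66),FR=(357,63),BL=(105,515),BR=(355,515),gFL=(138,212),gFR=(317,210),gBL=(140,390),gBR=(318,388)).items()}
for k in C: print(k,C[k].round(4))
d=(C['FL']+C['FR']-C['BL']-C['BR'])/2; e=(C['gFL']+C['gFR']-C['gBL']-C['gBR'])/2
print(np.linalg.norm(d),np.degrees(np.arctan2(d[1],d[0])),np.degrees(np.arctan2(e[1],e[0])))
for a,b in ['FL FR'.split(),'BL BR'.split(),'gFL gFR'.split(),'gBL gBR'.split(),]:
  v=C[a]-C[b]; print(np.linalg.norm(v),np.degrees(np.arctan2(v[1],v[0]))-90)
print('centre',np.mean([C[k] for k in ('FL','FR','BL','BR')],0))
print('grip back',onz(f,*t(231,533),.037),'at width',onz(f,*t(203,480),.037)-onz(f,*t(262,480),.037))
E
```

```text
FL [0.5539 0.1727]
FR [0.4923 0.165 ]
BL [0.5422 0.2817]
BR [0.4775 0.2744]
gFL [0.5407 0.2048]
gFR [0.4973 0.1994]
gBL [0.5362 0.2482]
gBR [0.4914 0.2426]
0.10999324139799405 -83.07849129489571 -83.10824533993673
0.06206349135710461 -82.92911316020144
0.06511837892550468 -83.59236724759022
0.04368721981978734 -82.94052177662786
0.04510753827697774 -82.93239512641459
centre [0.51647893 0.22345898]
grip back [0.5100305  0.27476348 0.037     ] at width [0.01391048 0.00156321 0.        ]
```

arm_command(
  dp=[
    [0.5, -6, 0],
    [1, -12, 0],
    [1.5, -18, 0],
    [2, -22, 0],
    [2, -22, 0],
  ],
  twist=[
    [0, 0, 0.5],
    [0, 0, 0.5],
    [0, 0, 0.5],
    [0, 0, 0.5],
    [0, 0, 0.5],
  ],
  jaw=[-1, -1, -1, -1, -1],
)

```text
t: 1.95
position: [0.5312, 0.042, 0.2307]
orientation: [-0.061, 0.998, -0.0, -0.001]
wrist_force: [0.2, -0.2, -0.3]
width: 0.0855
```

```bash
python3 - <<'E'
from h import *
f=snap('wrist','w2.png');print(f['position'],env.get_obs()['position'],env.get_obs()['joint_positions'])
E
```

```text
[ 0.5405324  -0.03592992  0.37332188] [0.5312629  0.04323526 0.23061516] [ 3.74488601e-01  2.22772531e-01  6.44564897e-02 -8.51660238e-04
 -1.41399535e+00 -2.51575511e-01]
```

View pics/w2.png

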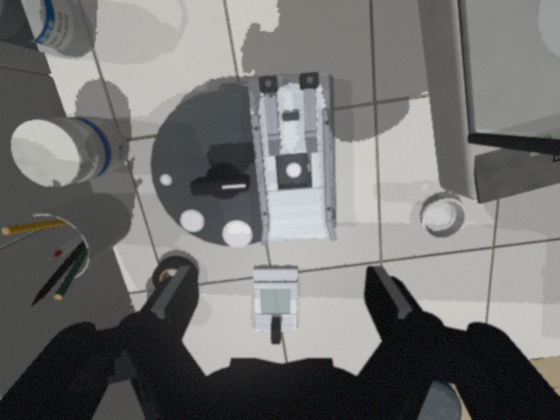

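```bash
python3 - <<'E'
from h import *
f=load('w2')
a=f['img'][65:250,180:345]; cv2.imwrite('pics/w2z.png',cv2.resize(a[...,::-1],None,fx=4,fy=4,interpolation=cv2.INTER_CUBIC)[:600] if 0 else cv2.resize(a[...,::-1],None,fx=3.2,fy=3.2,interpolation=cv2.INTER_CUBIC))
a=f['img'][255:350,240:310]; cv2.imwrite('pics/w2p.png',cv2.resize(a[...,::-1],None,fx=6,fy=6,interpolation=cv2.INTER_CUBIC))
E
```

```text
(no output)
```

View pics/w2z.png

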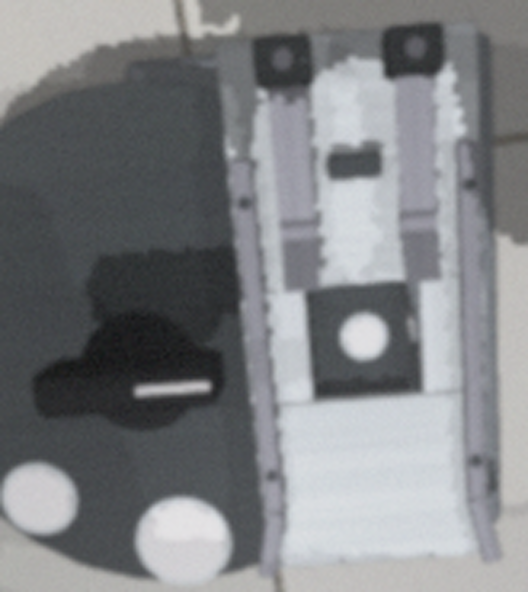

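View pics/w2p.png

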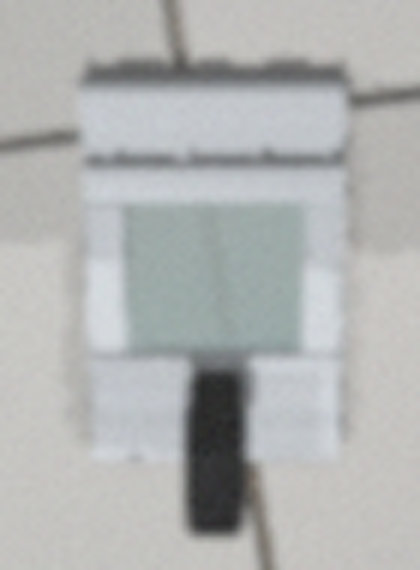

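```bash
cat > m.py <<'E'
from h import *
f=load('w2')
t=lambda x,y:(180+x/3.2-.35,65+y/3.2-.35)
W=[onz(f,*t(*p),.05)[:2] for p in [(307,287),(411,281),(315,398),(422,391)]]
print('win',np.round(W,4),np.mean(W,0))
ang=lambda v:np.degrees(np.arctan2(v[1],v[0]))
print('dir',ang(W[0]-W[2]),ang(W[1]-W[3]),ang(W[0]-W[1])-90,ang(W[2]-W[3])-90)
B=[onz(f,*t(*p),.056)[:2] for p in [(244,202),(271,476),(470,185),(477,461)]]
print('bolts',np.round(B,4),np.mean(B,0),ang(B[0]-B[1]),ang(B[2]-B[3]),np.linalg.norm(B[0]-B[2]),ang(B[0]-B[2])-90,ang(B[1]-B[3])-90,np.linalg.norm(B[1]-B[3]))
K=[onz(f,*t(*p),.07)[:2] for p in [(283,60),(414,49)]]
print('blocks',np.round(K,4),np.mean(K,0),ang(K[0]-K[1])-90,np.linalg.norm(K[0]-K[1]))
# rail outer/inner edges at inner top
u=lambda x,y:(240+x/6-.42,255+y/6-.42)
P=[onz(f,*u(*p),.007)[:2] for p in [(80,77),(348,75),(92,458),(345,456)]]
print('plate',np.round(P,4),np.mean(P,0),ang((P[0]+P[1])-(P[2]+P[3])))
print('knob ends top',onz(f,*t(36,390),.102)[:2],onz(f,*t(222,372),.102)[:2])
E
python3 m.py
```

```text
win [[ 0.5411  0.0044]
 [ 0.5057 -0.0019]
 [ 0.5337  0.0432]
 [ 0.496   0.036 ]] [0.51912177 0.02041672]
dir -79.18075172454527 -75.583269063137 -79.76116327888055 -79.19655205711291
bolts [[ 0.5649 -0.0213]
 [ 0.5462  0.0724]
 [ 0.4918 -0.0357]
 [ 0.4732  0.0578]] [0.5190233  0.01829757] -78.70180585877549 -78.70016560032911 0.07444301400117204 -78.88518505038897 -78.66067095926962 0.07444537938316349
blocks [[ 0.5561 -0.0644]
 [ 0.5173 -0.0722]] [ 0.53670101 -0.06827847] -78.58926742728255 0.03950307876129761
plate [[0.5548 0.1718]
 [0.4917 0.1636]
 [0.5416 0.2812]
 [0.4771 0.2727]] [0.51631818 0.22231655] -82.77232877066702
knob ends top [0.618152   0.03815099] [0.56325163 0.02591625]
```

arm_command(
  dp=[
    [-0.5, 5.5, 0],
    [-1, 11, 0],
    [-1.5, 16.5, 0],
    [-1.96, 21.86, -2],
    [-1.96, 21.86, -7],
  ],
  twist=[
    [0, 0, 0],
    [0, 0, 0],
    [0, 0, 0],
    [0, 0, 0],
    [0, 0, 0],
  ],
  jaw=[-1, -1, -1, -1, -1],
)

```text
t: 2.62
position: [0.5112, 0.2683, 0.1615]
orientation: [-0.065, 0.998, 0.002, 0.001]
wrist_force: [0.8, -0.1, 0.3]
width: 0.0851
```

arm_command(
  dp=[
    [0.05, -0.66, -4],
    [0.05, -0.66, -8.5],
    [0.05, -0.66, -12],
    [0.05, -0.66, -14],
    [0.05, -0.66, -14],
  ],
  twist=[
    [0, 0, -0.3],
    [0, 0, -0.3],
    [0, 0, -0.3],
    [0, 0, -0.3],
    [0, 0, -0.3],
  ],
  jaw=[-1, -1, -1, -1, -1],
)

```text
t: 3.25
position: [0.5097, 0.2626, 0.0201]
orientation: [-0.064, 0.998, 0.001, 0.0]
wrist_force: [-0.0, -0.7, 0.0]
width: 0.0855
```

```bash
python3 - <<'E'
from h import *
f=snap('wrist','w3.png');o=env.get_obs();print(o['position'],o['orientation'],o['joint_velocities'].round(3))
E
```

```text
[0.51088205 0.26297579 0.02162098] [-0.0638283   0.99795848  0.00178817  0.00127082] [-0.011 -0.023  0.028  0.009 -0.003  0.001]
```

View pics/w3.png

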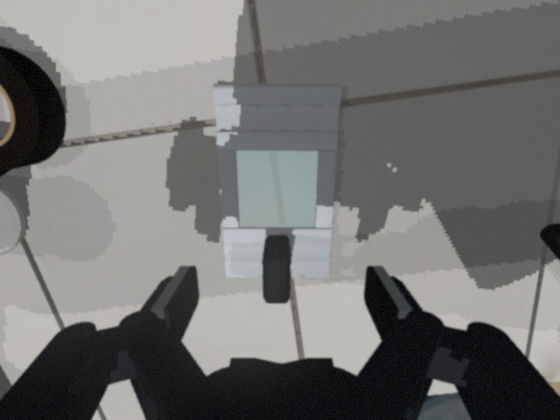

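arm_command(
  dp=[
    [0.05, -0.1, -1.0],
    [0.05, -0.1, -1.0],
    [0.05, -0.1, -1.0],
    [0.05, -0.1, -1.0],
    [0.05, -0.1, -1.0],
  ],
  twist=[
    [0, 0, 0],
    [0, 0, 0],
    [0, 0, 0],
    [0, 0, 0],
    [0, 0, 0],
  ],
  jaw=[-1, 0.6, 1, 1, 1],
  squeeze=50,
)

```text
t: 3.92
position: [0.5117, 0.2621, 0.012]
orientation: [-0.064, 0.998, 0.002, 0.002]
wrist_force: [-5.3, -2.6, 9.6]
width: 0.0134
```

arm_command(
  dp=[
    [0, 0, 0],
    [0, 0, 0],
    [0, 0, 0],
  ],
  twist=[
    [0, 0, 0],
    [0, 0, 0],
    [0, 0, 0],
  ],
  jaw=[1, 1, 1],
  squeeze=50,
)

```text
t: 4.3
position: [0.5117, 0.2621, 0.0121]
orientation: [-0.064, 0.998, 0.002, 0.002]
wrist_force: [0.5, -0.5, 0.7]
width: 0.013
```

arm_command(
  dp=[
    [0, 0, 3],
    [-1, -1, 6],
    [-2.2, -2.8, 6.5],
    [-3.17, -4.68, 6.5],
    [-3.17, -4.68, 6.5],
  ],
  twist=[
    [0, 0, 0],
    [0, 0, 2],
    [0, 0, 4.2],
    [0, 0, 4.2],
    [0, 0, 4.2],
  ],
  jaw=[1, 1, 1, 1, 1],
)

```text
t: 4.92
position: [0.4791, 0.2142, 0.077]
orientation: [-0.1, 0.995, 0.002, 0.001]
wrist_force: [0.3, 0.1, -1.4]
width: 0.0128
```

```bash
python3 - <<'E'
from h import *
f=snap('wrist','w4.png');f=snap('top','t4.png');f=snap('side','s4.png');o=env.get_obs();print(o['position'],o['orientation'],o['wrist_force'])
s=load('s4');a=s['img'][150:300,180:380]; cv2.imwrite('pics/s4z.png',cv2.resize(a[...,::-1],None,fx=4,fy=4,interpolation=cv2.INTER_CUBIC))
E
```

```text
[0.48027479 0.21561049 0.0769531 ] [-0.10033876  0.99494997  0.00203054  0.00160428] [-0.91186978  0.14634597 -0.61255203]
```

View pics/w4.png

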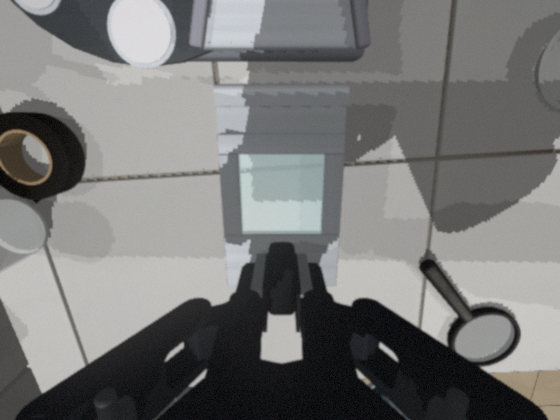

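View pics/t4.png

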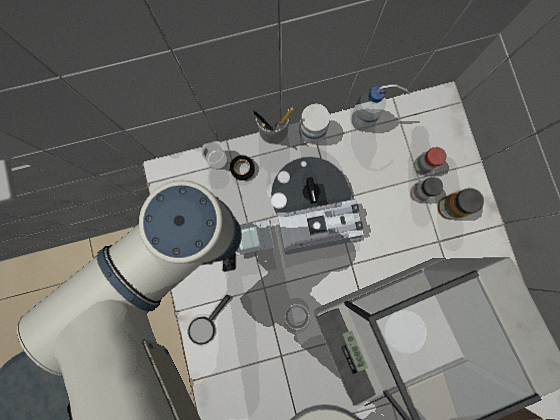

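View pics/s4z.png

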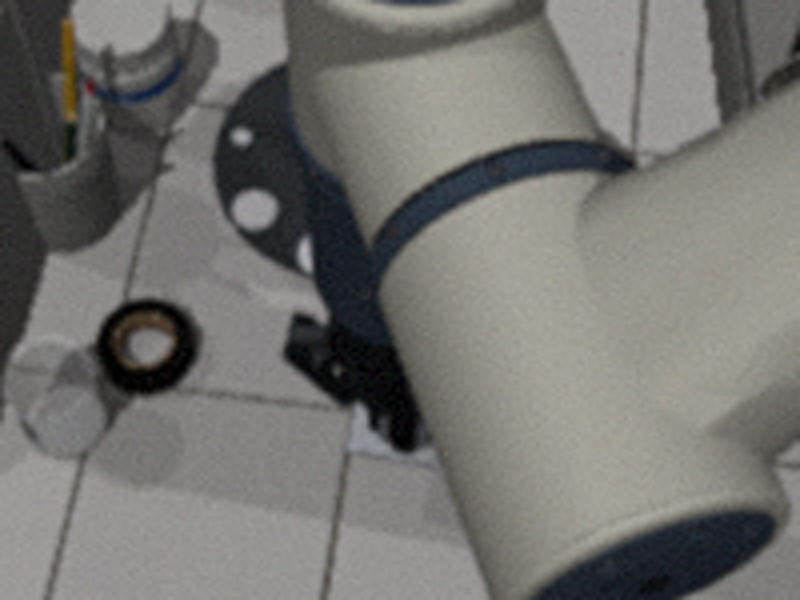

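```bash
python3 - <<'E'
from h import *
f=load('w4')
a=f['img'][0:300,190:390]; 
a=f['img'][70:250,195:370];cv2.imwrite('pics/w4z.png',cv2.resize(a[...,::-1],None,fx=3.3,fy=3.3,interpolation=cv2.INTER_CUBIC))
a=f['img'][0:75,170:390];cv2.imwrite('pics/w4s.png',cv2.resize(a[...,::-1],None,fx=3.6,fy=3.6,interpolation=cv2.INTER_CUBIC))
E
```

```text
(no output)
```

View pics/w4z.png

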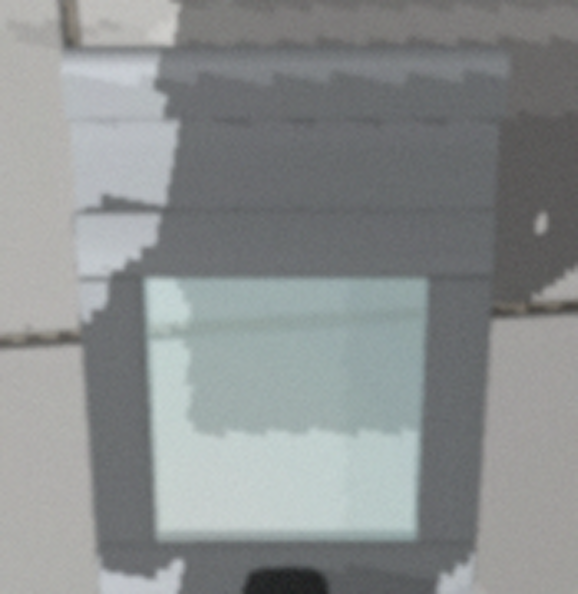

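View pics/w4s.png

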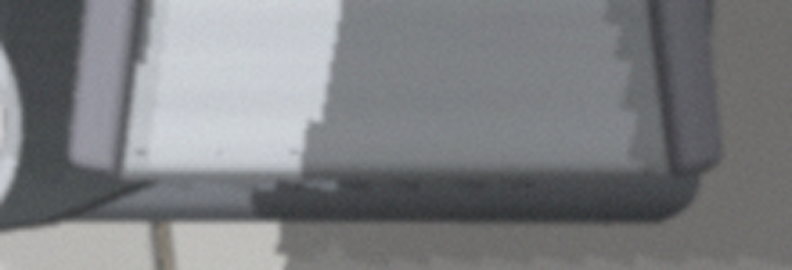

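```bash
python3 - <<'E'
from h import *
f=load('w4')
p=lambda x,y:(195+x/3.3-.35,70+y/3.3-.35)
s=lambda x,y:(170+x/3.6-.35,y/3.6-.35)
ang=lambda v:np.degrees(np.arctan2(v[1],v[0]))
z=.072
O=lambda q,z:onz(f,*q,z)[:2]
H=np.array([.519,.0202]); a=np.radians(-78.7); d=np.array([np.cos(a),np.sin(a)]); yy=np.array([-d[1],d[0]])
st=lambda P:((P-H)@d*1000,(P-H)@yy*1000)
L=[O(p(144,278),z),O(p(429,277),z),O(p(156,540),z),O(p(417,537),z)]
E=[O(p(80,275),z),O(p(492,275),z),O(p(97,540),z),O(p(477,540),z)]
for n,C in (('glass',L),('edge',E)):
  m1=(C[0]+C[1])/2;m2=(C[2]+C[3])/2
  print(n,np.linalg.norm(C[0]-C[1]),np.linalg.norm(C[2]-C[3]),'yaw',ang(m1-m2),ang(C[0]-C[1])-90,ang(C[2]-C[3])-90,'mid front',st(m1),'rear',st(m2))
M=[O(s(121,172),.05),O(s(672,172),.05)]
print('mouth',[st(x) for x in M],ang(M[0]-M[1])-90)
print('tcp',st(np.array([.4803,.2156])))
E
```

```text
glass 0.04346426255587903 0.043509801994497464 yaw -78.51849433395768 -78.31892478273889 -77.76651198133678 mid front (np.float64(-137.51195037317598), np.float64(-1.4871779960868095)) rear (np.float64(-180.52218309458343), np.float64(-1.6234293416017702))
edge 0.06278463798222378 0.0633792509909862 yaw -78.29858630677026 -78.51807051960557 -78.47789145076862 mid front (np.float64(-137.13386636139273), np.float64(-1.4050074019424028)) rear (np.float64(-180.79258867405358), np.float64(-1.710885005057519))
mouth [(np.float64(-85.76177455815055), np.float64(39.337499796299966)), (np.float64(-85.57056471205205), np.float64(-40.15582289078893))] -78.56218344278571
tcp (np.float64(-199.1952200621936), np.float64(0.3380892992340262))
```

arm_command(
  dp=[
    [0.13, 0.02, -0.7],
    [0.13, 0.02, -1.35],
    [0.13, 0.02, -1.35],
    [0.13, 0.02, -1.35],
  ],
  twist=[
    [0, 0, -0.2],
    [0, 0, -0.2],
    [0, 0, -0.2],
    [0, 0, -0.2],
  ],
  jaw=[1, 1, 1, 1],
)

```text
t: 5.58
position: [0.4816, 0.2158, 0.0634]
orientation: [-0.099, 0.995, 0.002, 0.002]
wrist_force: [0.1, 0.6, -1.7]
width: 0.0127
```

Slide 7 cm (nose into the channel to about x = −35).

arm_command(
  dp=[
    [0.39, -1.96, 0],
    [0.78, -3.92, 0],
    [1.18, -5.88, 0],
    [1.37, -6.86, 0],
    [1.37, -6.86, 0],
  ],
  twist=[
    [0, 0, 0],
    [0, 0, 0],
    [0, 0, 0],
    [0, 0, 0],
    [0, 0, 0],
  ],
  jaw=[1, 1, 1, 1, 1],
)

```text
t: 6.2
position: [0.4955, 0.1463, 0.0634]
orientation: [-0.098, 0.995, 0.002, 0.002]
wrist_force: [-0.1, -0.2, -1.4]
width: 0.0133
```

```bash
python3 - <<'E'
from h import *
f=snap('wrist','w5.png');o=env.get_obs();print(o['position'],o['orientation'],o['wrist_force'],o['torque'])
E
```

```text
[0.49539211 0.1468703  0.06338787] [-0.09813267  0.99517026  0.00195828  0.00151889] [-1.04858197  0.70326394 -1.14072921] [-0.03361074  0.15277083 -0.01720909]
```

View pics/w5.png

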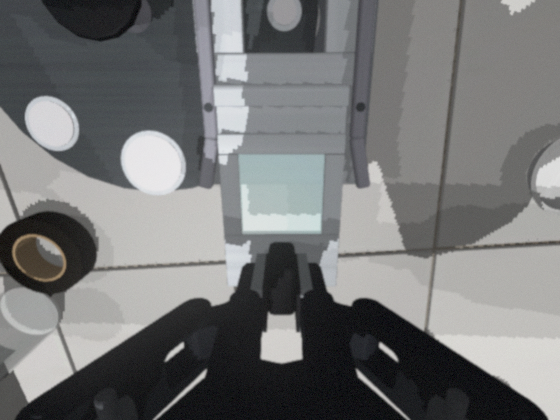

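```bash
python3 - <<'E'
from h import *
f=load('w5')
a=f['img'][40:200,190:380];cv2.imwrite('pics/w5z.png',cv2.resize(a[...,::-1],None,fx=3.7,fy=3.7,interpolation=cv2.INTER_CUBIC))
E
```

```text
(no output)
```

View pics/w5z.png

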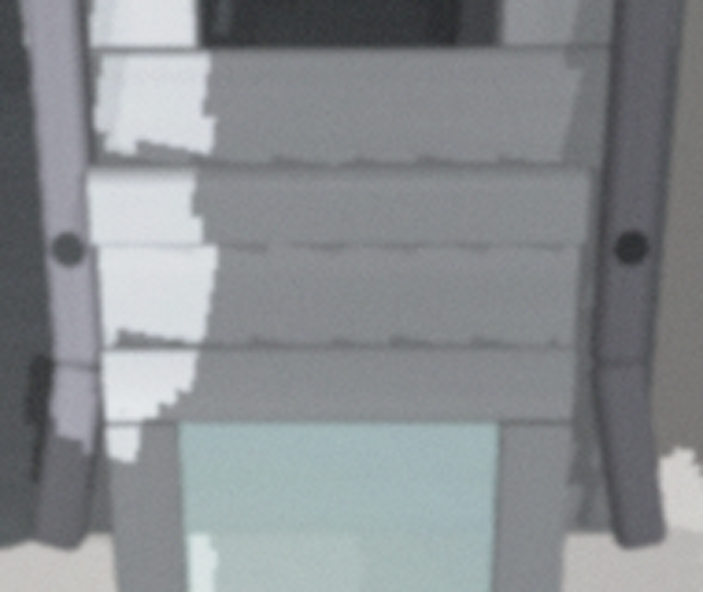

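arm_command(
  dp=[
    [-0.13, -0.03, 0],
    [0.06, -1.0, 0],
    [0.26, -2.0, 0],
    [0.26, -2.0, 0],
  ],
  twist=[
    [0, 0, 0],
    [0, 0, 0],
    [0, 0, 0],
    [0, 0, 0],
  ],
  jaw=[1, 1, 1, 1],
)

```text
t: 6.75
position: [0.4981, 0.1261, 0.0634]
orientation: [-0.098, 0.995, 0.002, 0.001]
wrist_force: [-0.3, 0.2, -1.3]
width: 0.0134
```

```bash
python3 - <<'E'
from h import *
f=snap('wrist','w6.png');o=env.get_obs();print(o['position'],o['orientation'],o['wrist_force'],o['torque'])
a=f['img'][0:200,190:380];cv2.imwrite('pics/w6z.png',cv2.resize(a[...,::-1],None,fx=3,fy=3,interpolation=cv2.INTER_CUBIC))
E
```

```text
[0.49807259 0.12645531 0.0633924 ] [-0.0977536   0.99520748  0.00198541  0.00153603] [-0.05822331  0.75961574 -1.06854146] [ 0.05903561  0.00334095 -0.00930644]
```

View pics/w6z.png

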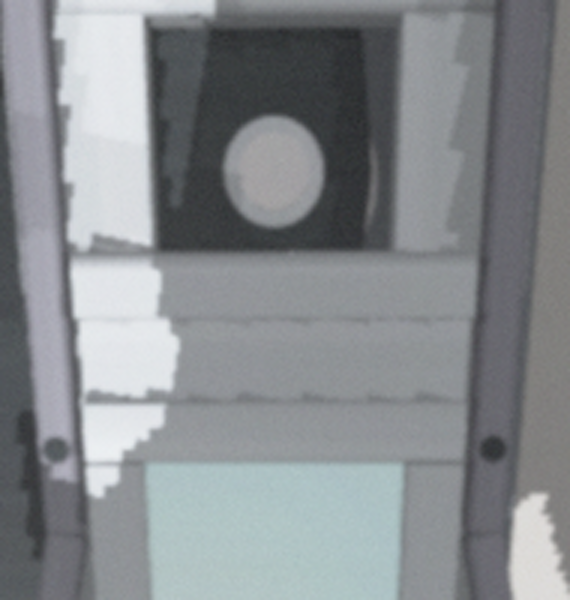

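arm_command(
  dp=[
    [0.25, -1.25, 0],
    [0.5, -2.5, 0],
    [0.75, -3.75, 0],
    [0.88, -4.4, 0],
    [0.88, -4.4, 0],
  ],
  twist=[
    [0, 0, 0],
    [0, 0, 0],
    [0, 0, 0],
    [0, 0, 0],
    [0, 0, 0],
  ],
  jaw=[1, 1, 1, 1, 1],
)

```text
t: 7.42
position: [0.5069, 0.0819, 0.0633]
orientation: [-0.097, 0.995, 0.002, 0.001]
wrist_force: [0.3, 0.4, -0.9]
width: 0.0131
```

```bash
python3 - <<'E'
from h import *
f=snap('wrist','w7.png');o=env.get_obs();print(o['position'],o['orientation'],o['wrist_force'],o['torque'])
a=f['img'][0:200,190:380];cv2.imwrite('pics/w7z.png',cv2.resize(a[...,::-1],None,fx=3,fy=3,interpolation=cv2.INTER_CUBIC))
E
```

```text
[0.50692228 0.08219783 0.06335401] [-0.0974624   0.99523611  0.00196833  0.00151204] [ 0.2691266   0.19143821 -2.13422053] [ 0.03721584 -0.00604828  0.00418564]
```

View pics/w7z.png

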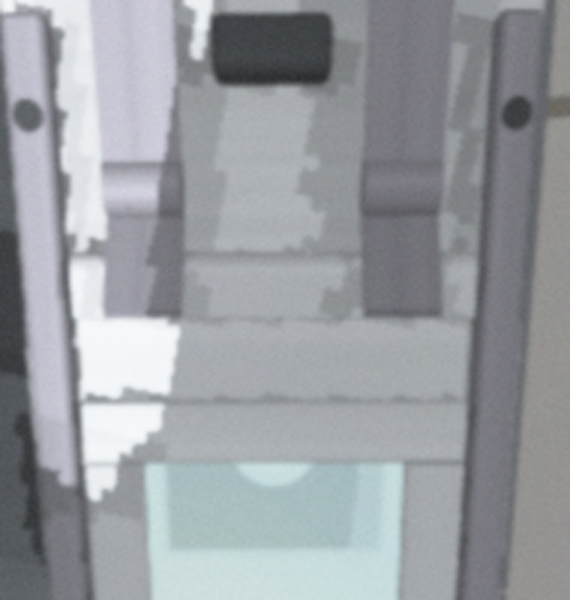

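arm_command(
  dp=[
    [0.1, -0.5, 0],
    [0.2, -1.0, 0],
    [0.27, -1.37, 0],
    [0.27, -1.37, 0],
  ],
  twist=[
    [0, 0, 0],
    [0, 0, 0],
    [0, 0, 0],
    [0, 0, 0],
  ],
  jaw=[1, 1, 1, 1],
)

```text
t: 7.98
position: [0.51, 0.0715, 0.0634]
orientation: [-0.098, 0.995, 0.004, 0.002]
wrist_force: [-0.3, 8.6, -2.9]
width: 0.0133
```

arm_command(
  dp=[
    [0.1, -0.5, 0],
    [0.16, -0.8, 0],
    [0.2, -1.0, 0],
    [0.2, -1.0, 0],
  ],
  twist=[
    [0, 0, 0],
    [0, 0, 0],
    [0, 0, 0],
    [0, 0, 0],
  ],
  jaw=[1, 1, 1, 1],
)

```text
t: 8.48
position: [0.512, 0.062, 0.0632]
orientation: [-0.098, 0.995, 0.005, 0.002]
wrist_force: [0.5, 0.3, -4.7]
width: 0.013
```

```bash
python3 - <<'E'
from h import *
f=snap('wrist','w8.png');o=env.get_obs();print(o['position'],o['orientation'],o['wrist_force'],o['torque'])
a=f['img'][0:200,190:380];cv2.imwrite('pics/w8z.png',cv2.resize(a[...,::-1],None,fx=3,fy=3,interpolation=cv2.INTER_CUBIC))
E
```

```text
[0.51192695 0.0616706  0.06316457] [-0.09773788  0.99519971  0.00438675  0.00236839] [ 0.4796526   0.50210406 -3.60703657] [ 0.30665168 -0.25021516  0.04440068]
```

View pics/w8z.png

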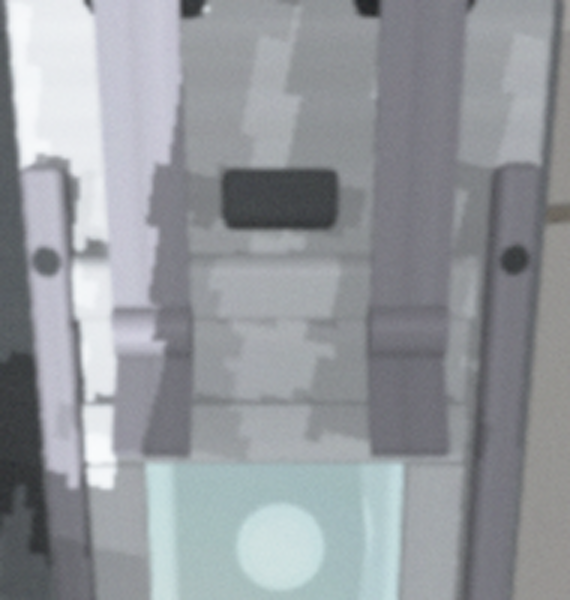

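arm_command(
  dp=[
    [0.04, -0.2, 0],
    [0.08, -0.4, 0],
    [0.08, -0.4, 0],
  ],
  twist=[
    [0, 0, 0],
    [0, 0, 0],
    [0, 0, 0],
  ],
  jaw=[1, 1, 1],
)

```text
t: 8.9
position: [0.5126, 0.0582, 0.0632]
orientation: [-0.097, 0.995, 0.005, 0.002]
wrist_force: [-1.4, 5.6, -2.0]
width: 0.0131
```

arm_command(
  dp=[
    [0.04, -0.2, 0],
    [0.08, -0.4, 0],
    [0.08, -0.4, 0],
  ],
  twist=[
    [0, 0, 0],
    [0, 0, 0],
    [0, 0, 0],
  ],
  jaw=[1, 1, 1],
)

```text
t: 9.28
position: [0.5131, 0.058, 0.0635]
orientation: [-0.097, 0.995, 0.008, 0.003]
wrist_force: [-5.9, 17.9, 3.7]
width: 0.0127
```

```bash
python3 - <<'E'
from h import *
f=snap('wrist','w9.png');o=env.get_obs();print(o['position'],o['orientation'],o['wrist_force'],o['torque'])
a=f['img'][0:200,190:380];cv2.imwrite('pics/w9z.png',cv2.resize(a[...,::-1],None,fx=3,fy=3,interpolation=cv2.INTER_CUBIC))
E
```

```text
[0.51311871 0.05799811 0.0635371 ] [-0.09694149  0.99525073  0.00830841  0.0030489 ] [-6.09304678 18.23511661  2.6163682 ] [ 6.17790817  2.37185994 -0.21309937]
```

View pics/w9z.png

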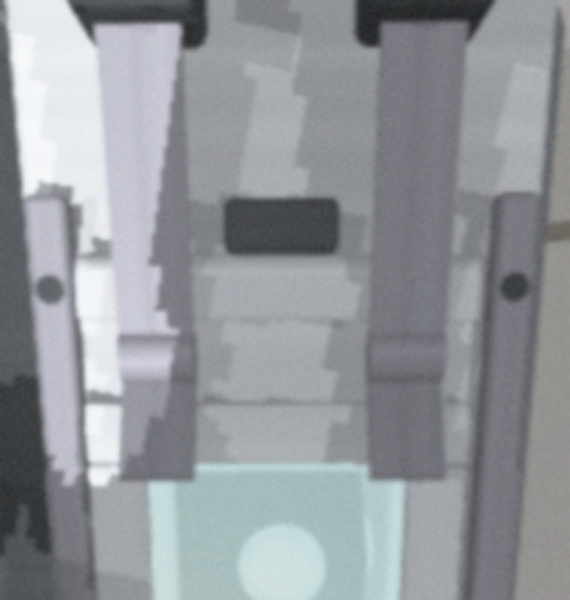

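arm_command(
  dp=[
    [-0.02, 0.12, 0],
    [-0.02, 0.12, 0],
  ],
  twist=[
    [0, 0, 0],
    [0, 0, 0],
  ],
  jaw=[1, 1],
)

```text
t: 9.57
position: [0.5127, 0.0591, 0.0635]
orientation: [-0.097, 0.995, 0.008, 0.003]
wrist_force: [-1.2, 3.1, -1.5]
width: 0.0129
```

```bash
python3 - <<'E'
from h import *
f=snap('wrist','w10.png')
a=f['img'][0:200,190:380];cv2.imwrite('pics/w10z.png',cv2.resize(a[...,::-1],None,fx=3,fy=3,interpolation=cv2.INTER_CUBIC))
E
```

```text
(no output)
```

View pics/w10z.png

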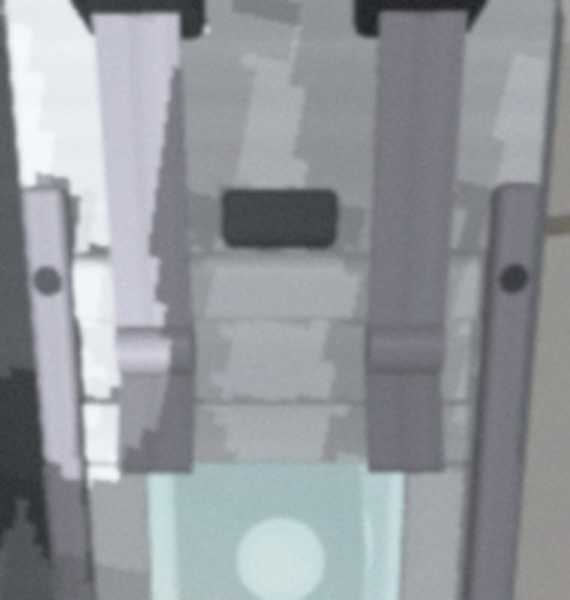

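arm_command(
  dp=[
    [0.03, -0.15, 0],
    [0.05, -0.3, 0],
    [0.05, -0.3, 0],
    [0.05, -0.3, 0],
  ],
  twist=[
    [0, 0, 0],
    [0, 0, 0],
    [0, 0, 0],
    [0, 0, 0],
  ],
  jaw=[1, 1, 1, 1],
)

```text
t: 10.12
position: [0.5132, 0.0582, 0.0638]
orientation: [-0.097, 0.995, 0.01, 0.003]
wrist_force: [-3.3, 11.9, 1.6]
width: 0.0128
```

```bash
python3 - <<'E'
from h import *
f=snap('wrist','w11.png');o=env.get_obs();print(o['position'],o['orientation'],o['wrist_force'],o['torque'])
a=f['img'][0:200,190:380];cv2.imwrite('pics/w11z.png',cv2.resize(a[...,::-1],None,fx=3,fy=3,interpolation=cv2.INTER_CUBIC))
E
```

```text
[0.51319461 0.05815364 0.06376703] [-0.09649887  0.99527546  0.01018084  0.00332943] [-3.22661884 11.29614282  1.79306481] [ 3.94048691  1.67333852 -0.07827796]
```

View pics/w11z.png

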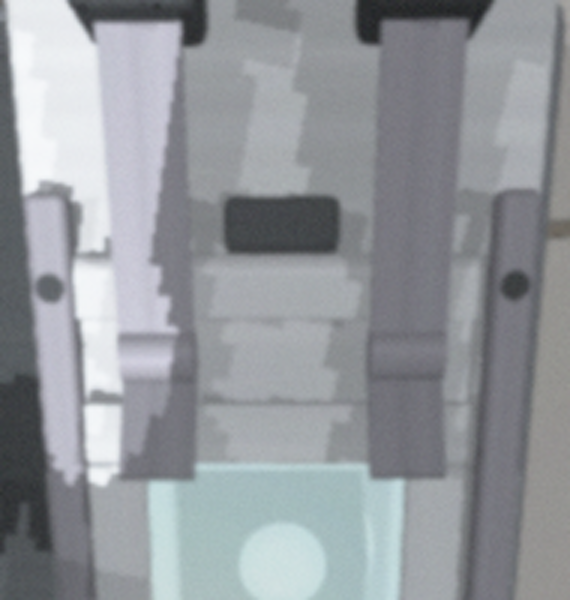

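arm_command(
  dp=[
    [0.03, -0.15, 0],
    [0.03, -0.15, 0],
    [0.03, -0.15, 0],
    [0, 0, 0],
    [0, 0, 2],
  ],
  twist=[
    [0, 0, 0],
    [0, 0, 0],
    [0, 0, 0],
    [0, 0, 0],
    [0, 0, 0],
  ],
  jaw=[0, -0.3, -0.3, -0.3, -0.3],
)

```text
t: 10.8
position: [0.512, 0.0578, 0.0826]
orientation: [-0.096, 0.995, 0.01, 0.002]
wrist_force: [-0.2, 0.1, -0.0]
width: 0.0551
```

```bash
python3 - <<'E'
from h import *
f=snap('wrist','w12.png');o=env.get_obs();print(o['position'],o['orientation'],o['wrist_force'],o['width'])
a=f['img'][0:260,190:380];cv2.imwrite('pics/w12z.png',cv2.resize(a[...,::-1],None,fx=2.3,fy=2.3,interpolation=cv2.INTER_CUBIC))
E
```

```text
[0.51443119 0.05814226 0.08635415] [-0.09681042  0.99524175  0.0099405   0.00477347] [0.74217414 0.24913718 3.16578144] 0.055653825515966496
```

View pics/w12z.png

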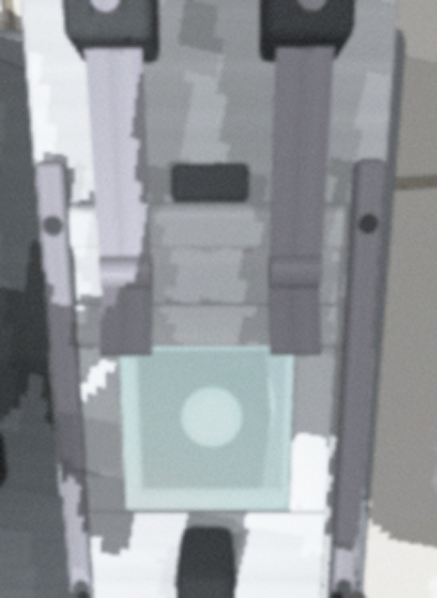

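arm_command(
  dp=[
    [0, 0, 4],
    [0.3, -2, 8],
    [0.3, -3, 11],
    [0.3, -3, 11],
  ],
  twist=[
    [0, 0, 0],
    [0, 0, 0],
    [0, 0, 0],
    [0, 0, 0],
  ],
  jaw=[-1, -1, -1, -1],
)

```text
t: 11.35
position: [0.519, 0.0278, 0.199]
orientation: [-0.096, 0.995, 0.01, 0.008]
wrist_force: [-0.1, -0.2, 0.0]
width: 0.0854
```

```bash
python3 - <<'E'
from h import *
f=snap('wrist','w13.png');o=env.get_obs();print(o['position'],o['orientation'],o['wrist_force'],o['joint_positions'])
a=f['img'][70:270,140:380];cv2.imwrite('pics/w13z.png',cv2.resize(a[...,::-1],None,fx=3,fy=3,interpolation=cv2.INTER_CUBIC))
E
```

```text
[0.51793954 0.02810155 0.19714023] [-0.09652033  0.99526056  0.01024855  0.0059332 ] [-0.20961115  0.58257226 -0.44174145] [ 0.34401957  0.19878363 -0.0453421  -0.01756076 -1.3101835  -0.14627917]
```

View pics/w13z.png

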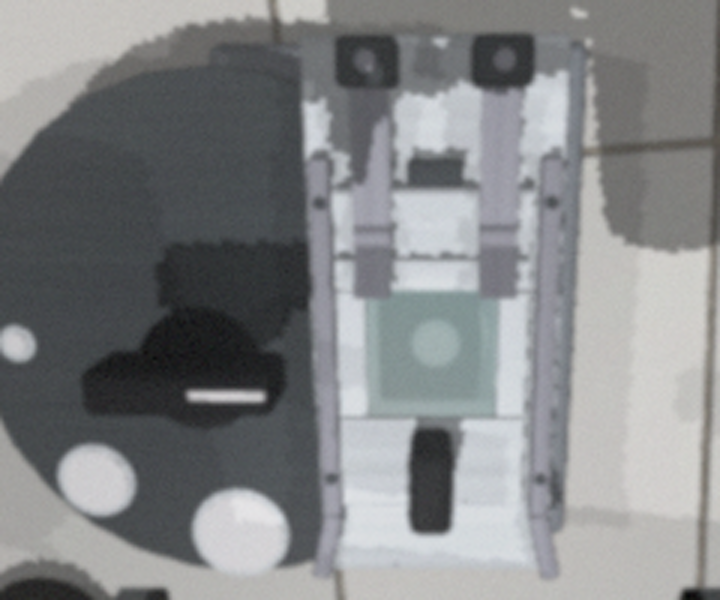

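```bash
python3 - <<'E'
from h import *
f=load('w13')
t=lambda x,y:(140+x/3-.33,70+y/3-.33)
O=lambda p,z:onz(f,*t(*p),z)[:2]
ang=lambda v:np.degrees(np.arctan2(v[1],v[0]))
B=[O(p,.056) for p in [(319,202),(331,479),(551,202),(540,479)]]
print(np.mean(B,0),ang(B[0]-B[1]),ang(B[2]-B[3]))
K=[O(p,.07) for p in [(367,62),(503,60)]]
a=np.radians(-78.7); d=np.array([np.cos(a),np.sin(a)]); yy=np.array([-d[1],d[0]])
H1=np.mean(K,0)-.09*d; print('H blocks',H1)
Hb=np.mean(B,0)-d*.0022; print('H bolts(ref w2 offset)',Hb)
st=lambda P:(((P-H1)@d*1000).round(2),((P-H1)@yy*1000).round(2))
for n,p,z in [('gFL',(365,292),.057),('gFR',(497,291),.057),('gBL',(369,415),.057),('gBR',(497,414),.057),('groove f',(432,187),.057),('groove r',(432,257),.057),('grip backtop',(431,533),.087),('stop front?',(436,186),.057),('knobL',(82,385),.102),('knobR',(283,375),.102)]:
  P=O(p,z);print(n,st(P),P)
E
```

```text
[0.51918225 0.01839266] -78.66003187302123 -78.51492339165225
H blocks [0.51883474 0.02000038]
H bolts(ref w2 offset) [0.51875117 0.02055002]
gFL (np.float64(20.77), np.float64(23.02)) [0.54547515 0.00414356]
gFR (np.float64(21.06), np.float64(-20.27)) [ 0.50308511 -0.00462554]
gBL (np.float64(-21.85), np.float64(22.76)) [0.53687649 0.04588834]
gBR (np.float64(-21.41), np.float64(-21.27)) [0.49377987 0.0368299 ]
groove f (np.float64(54.05), np.float64(0.98)) [ 0.53038664 -0.03281376]
groove r (np.float64(32.14), np.float64(1.0)) [ 0.52611549 -0.01132326]
grip backtop (np.float64(-51.92), np.float64(1.16)) [0.5097968  0.07113642]
stop front? (np.float64(54.36), np.float64(-0.28)) [ 0.5292089  -0.03335635]
knobL (np.float64(2.29), np.float64(101.5)) [0.6188146  0.03764462]
knobR (np.float64(5.33), np.float64(43.22)) [0.56226253 0.02324651]
```

```bash
cat > tw.py <<'E'
from h import *
import sys
yaw=np.radians(float(sys.argv[1])); P=np.array([float(v) for v in sys.argv[2:5]])
o=env.get_obs(); R0=R.from_quat(o['orientation'])
c,s=np.cos(yaw),np.sin(yaw)
T=R.from_matrix(np.array([[c,s,0],[s,-c,0],[0,0,-1]]))
x=R0.as_matrix()[:,0]
print('t',o['t'],'yaw now',np.degrees(np.arctan2(x[1],x[0])),'dp cm',(P-o['position'])*100,'twist',np.degrees((T*R0.inv()).as_rotvec()),'F',o['wrist_force'],o['torque'],o['width'])
E
python3 tw.py -208.8 .5924 .035 .197; python3 tw.py -258.8 .5924 .035 .197
```

```text
t 11.4 yaw now -168.92916781879785 dp cm [ 7.44604628  0.68984457 -0.01402331] twist [ -0.9882684    0.97007898 -39.87654493] F [-0.20961115  0.58257226 -0.44174145] [-0.01649641  0.07781647 -0.00511931] 0.08558933753946542
t 11.4 yaw now -168.92916781879785 dp cm [ 7.44604628  0.68984457 -0.01402331] twist [ -0.52850123   1.4111259  -89.87386056] F [-0.20961115  0.58257226 -0.44174145] [-0.01649641  0.07781647 -0.00511931] 0.08558933753946542
```

arm_command(
  dp=[
    [1.5, 0.14, 0],
    [3, 0.28, 0],
    [4.5, 0.4, 0],
    [6, 0.55, 0],
    [7.45, 0.7, 0],
  ],
  twist=[
    [-0.3, 0.2, -10],
    [-0.6, 0.4, -20],
    [-0.8, 0.7, -30],
    [-1, 1, -40],
    [-1, 1, -50],
  ],
  jaw=[-1, -1, -1, -1, -1],
)

```text
t: 12.02
position: [0.5923, 0.0354, 0.1953]
orientation: [0.336, 0.942, -0.002, -0.001]
wrist_force: [-0.5, 0.4, -0.3]
width: 0.0855
```

```bash
python3 tw.py -258.8 .5924 .035 .197
```

```text
t 12.025 yaw now 140.76095107255077 dp cm [ 0.00507894 -0.04484675  0.16594843] twist [  0.08530454  -0.17702247 -39.56094272] F [-0.5029814   0.36115531 -0.30725222] [-0.0273979   0.00120654  0.03649952] 0.0855174326152494
```

arm_command(
  dp=[
    [0, -0.04, -2],
    [0, -0.04, -4],
    [0, -0.04, -6],
    [0, -0.04, -7],
    [0, -0.04, -7],
  ],
  twist=[
    [0, 0, -10],
    [0, 0, -20],
    [0, 0, -30],
    [0.1, -0.2, -39.5],
    [0.1, -0.2, -39.5],
  ],
  jaw=[-1, -1, -1, -1, -1],
)

```text
t: 12.65
position: [0.591, 0.035, 0.1232]
orientation: [0.634, 0.774, -0.001, -0.001]
wrist_force: [0.0, 0.6, 1.0]
width: 0.0854
```

```bash
python3 tw.py -258.8 .5924 .035 .080; python3 - <<'E'
from h import *
f=snap('wrist','w14.png')
E
```

```text
t 12.65 yaw now 101.35576732429455 dp cm [ 0.13552952 -0.00445502 -4.319707  ] twist [ 0.04827571 -0.20896915 -0.15575503] F [0.00987896 0.58300409 1.02795485] [ 0.02093186 -0.03862392 -0.06937728] 0.08539207337024494
```

View pics/w14.png

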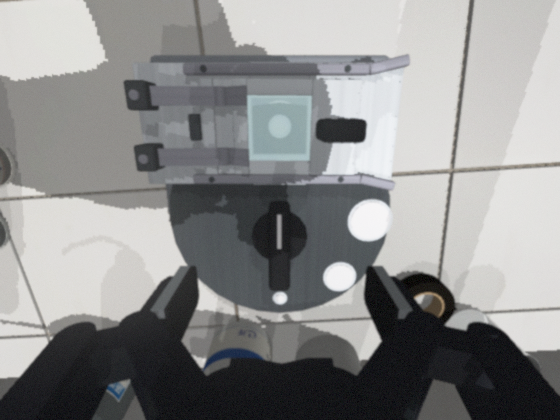

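arm_command(
  dp=[
    [0.1, 0, -2],
    [0.1, 0, -4.2],
    [0.1, 0, -4.2],
    [0.1, 0, -4.2],
    [0.1, 0, -4.2],
  ],
  twist=[
    [0, -0.2, 0],
    [0, -0.2, 0],
    [0, -0.2, 0],
    [0, -0.2, 0],
    [0, -0.2, 0],
  ],
  jaw=[-1, -1, 0, 1, 1],
  squeeze=40,
)

```text
t: 13.32
position: [0.5935, 0.0352, 0.0835]
orientation: [0.633, 0.775, 0.001, 0.002]
wrist_force: [-0.4, 0.5, 0.4]
width: 0.0321
```

arm_command(
  dp=[
    [0, 0, 0],
    [0, 0, 0],
    [0, 0, 0],
  ],
  twist=[
    [0, 0, 0],
    [0, 0, 0],
    [0, 0, 0],
  ],
  jaw=[1, 1, 1],
)

```text
t: 13.7
position: [0.5939, 0.0344, 0.0843]
orientation: [0.633, 0.775, 0.001, 0.002]
wrist_force: [-0.0, -5.6, 2.0]
width: 0.013
```

```bash
python3 tw.py -258.8 .5924 .035 .080; python3 - <<'E'
from h import *
f=snap('wrist','w15.png')
E
```

```text
t 13.7 yaw now 101.52420164177957 dp cm [-0.15101595  0.06441457 -0.42798521] twist [ 0.08312411  0.27947682 -0.32450794] F [-0.00908991 -5.60217266  2.01761035] [-1.66840043 -0.07957023  0.03046511] 0.013015833800471199
```

View pics/w15.png

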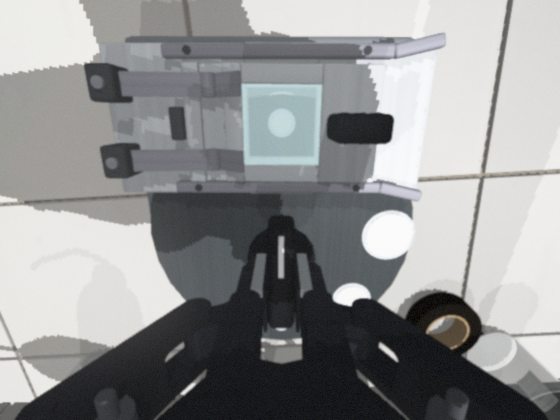

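arm_command(
  dp=[
    [0, -0.05, 0],
    [0, -0.05, 0],
    [0, -0.05, 0],
    [0, -0.05, 0],
    [0, -0.05, 0],
  ],
  twist=[
    [0, 0, 9],
    [0, 0, 18],
    [0, 0, 27],
    [0, 0, 36],
    [0, 0, 45],
  ],
  jaw=[1, 1, 1, 1, 1],
)

```text
t: 14.38
position: [0.5935, 0.0348, 0.0843]
orientation: [0.285, 0.958, 0.002, 0.001]
wrist_force: [-0.4, -0.4, 2.1]
width: 0.0131
```

```bash
python3 tw.py -213.8 .5924 .035 .084
```

```text
t 14.375 yaw now 146.82368186668847 dp cm [-0.11376063  0.02034415 -0.03151952] twist [-0.23018664  0.22431327 -0.62384574] F [-0.41975977 -0.35672365  2.06828902] [ 0.00596959  0.57111015 -0.220697  ] 0.01309578429222912
```

arm_command(
  dp=[
    [0, 0, 0],
    [0, 0, 0],
    [0, 0, 0],
    [0, 0, 0],
    [0, 0, 0],
  ],
  twist=[
    [0, 0, 9],
    [0, 0, 18],
    [0, 0, 27],
    [0, 0, 36],
    [0, 0, 44.5],
  ],
  jaw=[1, 1, 1, 1, 1],
)

```text
t: 15.0
position: [0.5928, 0.035, 0.0843]
orientation: [-0.101, 0.995, 0.003, -0.0]
wrist_force: [-1.8, -1.8, 2.7]
width: 0.0128
```

arm_command(
  dp=[
    [0, 0, 0],
    [0, 0, 0],
  ],
  twist=[
    [0, 0, 0],
    [0, 0, 0],
  ],
  jaw=[1, 1],
)

```text
t: 15.25
position: [0.5928, 0.035, 0.0843]
orientation: [-0.1, 0.995, 0.003, -0.001]
wrist_force: [-0.6, -1.8, 0.3]
width: 0.0131
```

```bash
python3 tw.py -168.7 .5924 .035 .084; python3 - <<'E'
from h import *
f=snap('wrist','w16.png')
E
```

```text
t 15.25 yaw now -168.52227072583634 dp cm [-0.03771942  0.00087522 -0.03280536] twist [-0.32721622 -0.09103588 -0.17765595] F [-0.64156988 -1.80340866  0.26208755] [-0.76339803  0.15225929 -0.03174041] 0.013143034274567885
```

View pics/w16.png

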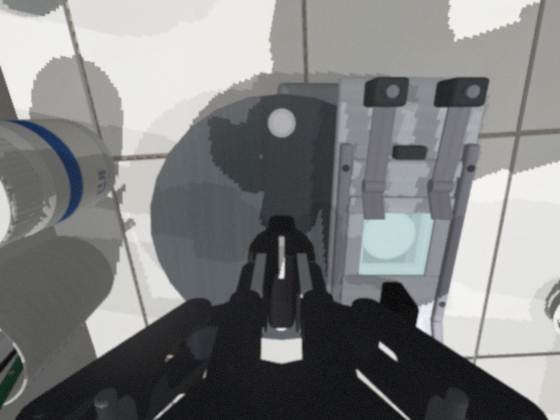

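arm_command(
  dp=[
    [0, 0, 0],
    [0, 0, 0],
    [0, 0, 0],
    [0, 0, 3],
    [0, 0, 7],
  ],
  twist=[
    [0, 0, 0],
    [0, 0, 0],
    [0, 0, 0],
    [0, 0, 0],
    [0, 0, 0],
  ],
  jaw=[0.2, -0.2, -0.2, -0.2, -0.2],
)

```text
t: 15.92
position: [0.592, 0.0349, 0.1541]
orientation: [-0.1, 0.995, 0.003, -0.002]
wrist_force: [0.9, 1.0, 0.0]
width: 0.0512
```

arm_command(
  dp=[
    [-1.5, 2, 4],
    [-3.5, 4, 6],
    [-3.5, 4, 6],
  ],
  twist=[
    [0, 0, 0],
    [0, 0, 0],
    [0, 0, 0],
  ],
  jaw=[-0.2, -0.2, -0.2],
)

```text
t: 16.3
position: [0.5573, 0.0764, 0.2166]
orientation: [-0.101, 0.995, 0.004, 0.001]
wrist_force: [0.0, -0.2, -0.0]
width: 0.0512
```

```bash
python3 - <<'E'
from h import *
o=env.get_obs();print(o['t'],o['position'],o['wrist_force'],o['width'])
f=snap('wrist','w17.png'); g=snap('side','s17.png')
E
```

```text
16.3 [0.55727636 0.07635053 0.216638  ] [ 0.02253404 -0.22763577 -0.04353199] 0.051215849508712975
```

View pics/w17.png

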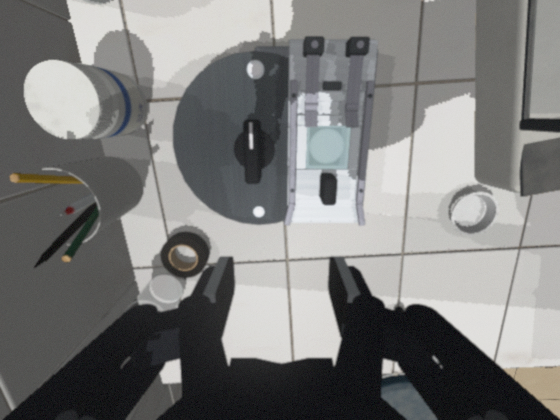

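```bash
python3 - <<'E'
from h import *
f=load('w17')
a=f['img'][30:240,235:390];cv2.imwrite('pics/w17z.png',cv2.resize(a[...,::-1],None,fx=2.85,fy=2.85,interpolation=cv2.INTER_CUBIC))
E
```

```text
(no output)
```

View pics/w17z.png

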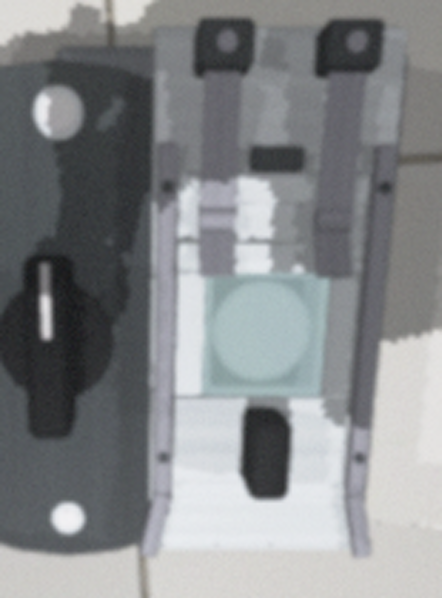

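```bash
python3 - <<'E'
from h import *
f=load('w17')
t=lambda x,y:(235+x/2.85-.33,30+y/2.85-.33)
O=lambda p,z:onz(f,*t(*p),z)[:2]
ang=lambda v:np.degrees(np.arctan2(v[1],v[0]))
B=[O(p,.056) for p in [(168,186),(164,457),(385,186),(359,457)]]
print('stage dir',ang(B[0]-B[1]),ang(B[2]-B[3]))
H=np.mean(B,0)-.0022*np.array([.196,-.98])
d=np.array([.196,-.9806]);yy=np.array([.9806,.196])
st=lambda P:(((P-H)@d*1000).round(2),((P-H)@yy*1000).round(2))
for z in(.03,.04,.046):
  a,b=O((58,112),z),O((67,518),z); print(z,'hole line',ang(a-b),np.linalg.norm(a-b),st((a+b)/2),'opening',st(O((262,331),z)))
print('bar',ang(O((46,257),.102)-O((50,435),.102)))
for n,p in [('groove r',(300,243)),('glassrear',(262,395)),('glassfront',(266,275))]: print(n,st(O(p,.057)))
# foot ridge triangulation: w13 vs w17 (left,right ridge line mid)
g=load('w13'); s=lambda x,y:(140+x/3-.33,70+y/3-.33)
for n,p,q in [('L tip',(372,296),(218,275)),('R tip',(498,296),(333,277)),('L ridge',(374,229),(218,212)),('R ridge',(499,229),(334,217))]:
  o1,d1=ray(g,*s(*p));o2,d2=ray(f,*t(*q)); A=np.c_[d1,-d2]; k=np.linalg.lstsq(A,o2-o1,rcond=None)[0]; P=(o1+d1*k[0]+o2+d2*k[1])/2; print(n,P,st(P[:2]))
# same image heights: empty-clip w7 not comparable
E
```

```text
stage dir -78.52014774270326 -78.73932326764994
0.03 hole line -78.63358681520823 0.1547164039355954 (np.float64(-1.57), np.float64(76.18)) opening (np.float64(-1.37), np.float64(-1.66))
0.04 hole line -78.63358681520823 0.15000861908995528 (np.float64(-0.55), np.float64(75.34)) opening (np.float64(-0.36), np.float64(-0.12))
0.046 hole line -78.63358681520818 0.14718394818257124 (np.float64(0.06), np.float64(74.84)) opening (np.float64(0.25), np.float64(0.8))
bar -78.95154883205647
groove r (np.float64(31.39), np.float64(-9.06))
glassrear (np.float64(-21.7), np.float64(1.21))
glassfront (np.float64(20.66), np.float64(2.14))
L tip [0.54242883 0.00338462 0.06580699] (np.float64(21.11), np.float64(20.05))
R tip [ 0.50278236 -0.0038212   0.06174577] (np.float64(20.4), np.float64(-20.24))
L ridge [ 0.5461209  -0.0164803   0.05707485] (np.float64(41.31), np.float64(19.77))
R ridge [ 0.50610665 -0.02352179  0.05271488] (np.float64(40.37), np.float64(-20.84))
```

```bash
python3 tw.py -168.7 .5048 .0938 .13;python3 tw.py -168.7 .5048 .0938 .064
```

```text
t 16.4 yaw now -168.48856546412384 dp cm [-5.20892629  1.86722685 -8.38801046] twist [-0.31967104 -0.24942504 -0.21085989] F [ 0.71956269  0.64990159 -0.71988078] [-0.08446495 -0.00976342  0.0141229 ] 0.05131167874452761
t 16.4 yaw now -168.48856546412384 dp cm [ -5.20892629   1.86722685 -14.98801046] twist [-0.31967104 -0.24942504 -0.21085989] F [ 0.71956269  0.64990159 -0.71988078] [-0.08446495 -0.00976342  0.0141229 ] 0.05131167874452761
```

arm_command(
  dp=[
    [-2.6, 0.9, -2],
    [-5.2, 1.9, -4],
    [-5.2, 1.9, -8],
    [-5.2, 1.9, -10],
    [-5.2, 1.9, -10],
  ],
  twist=[
    [-0.3, -0.2, -0.2],
    [-0.3, -0.2, -0.2],
    [-0.3, -0.2, -0.2],
    [-0.3, -0.2, -0.2],
    [-0.3, -0.2, -0.2],
  ],
  jaw=[1, 1, 1, 1, 1],
)

```text
t: 17.02
position: [0.5036, 0.093, 0.1114]
orientation: [-0.098, 0.995, -0.001, -0.003]
wrist_force: [0.9, 0.2, -0.3]
width: -0.0001
```

```bash
python3 tw.py -168.7 .5048 .0938 .064; python3 - <<'E'
from h import *
f=snap('wrist','w18.png')
E
```

```text
t 17.025 yaw now -168.74507052136184 dp cm [ 0.12498778  0.08311984 -4.74129671] twist [ 0.11610817 -0.34629565  0.04492447] F [ 0.89386636  0.23542977 -0.25460376] [-0.0257344  -0.06649486 -0.04807404] -9.742776198791145e-05
```

View pics/w18.png

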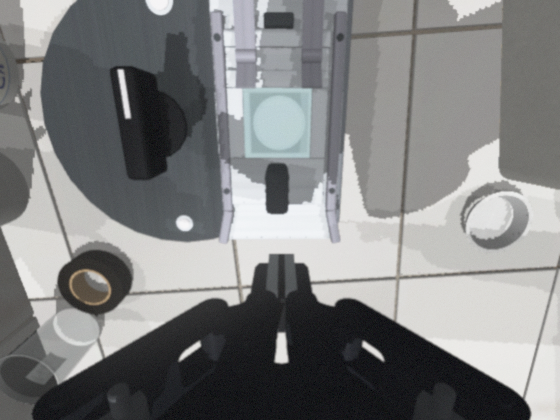

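arm_command(
  dp=[
    [0.1, 0.08, -2],
    [0.1, 0.08, -4],
    [0.1, 0.08, -4.6],
    [0.1, 0.08, -4.7],
    [0.1, 0.08, -4.7],
  ],
  twist=[
    [0, -0.3, 0],
    [0, -0.3, 0],
    [0, -0.3, 0],
    [0, -0.3, 0],
    [0, -0.3, 0],
  ],
  jaw=[1, 1, 1, 1, 1],
)

```text
t: 17.7
position: [0.5064, 0.0943, 0.067]
orientation: [-0.098, 0.995, -0.001, 0.002]
wrist_force: [-0.2, 0.2, 0.1]
width: 0.0001
```

arm_command(
  dp=[
    [0.06, -0.3, 0],
    [0.12, -0.6, 0],
    [0.16, -0.8, 0],
    [0.16, -0.8, 0],
  ],
  twist=[
    [0, 0, 0],
    [0, 0, 0],
    [0, 0, 0],
    [0, 0, 0],
  ],
  jaw=[1, 1, 1, 1],
)

```text
t: 18.2
position: [0.508, 0.0861, 0.067]
orientation: [-0.098, 0.995, -0.0, 0.002]
wrist_force: [0.4, 0.2, -0.3]
width: 0.0004
```

arm_command(
  dp=[
    [0.04, -0.2, 0],
    [0.08, -0.4, 0],
    [0.08, -0.4, 0],
  ],
  twist=[
    [0, 0, 0],
    [0, 0, 0],
    [0, 0, 0],
  ],
  jaw=[1, 1, 1],
)

```text
t: 18.58
position: [0.5088, 0.0822, 0.0669]
orientation: [-0.098, 0.995, -0.0, 0.002]
wrist_force: [-0.6, 1.3, -0.5]
width: 0.0003
```

arm_command(
  dp=[
    [0.02, -0.1, 0],
    [0.03, -0.15, 0],
    [0.03, -0.15, 0],
  ],
  twist=[
    [0, 0, 0],
    [0, 0, 0],
    [0, 0, 0],
  ],
  jaw=[1, 1, 1],
)

```text
t: 18.95
position: [0.5088, 0.0822, 0.067]
orientation: [-0.098, 0.995, 0.001, 0.002]
wrist_force: [-2.7, 5.6, 1.7]
width: 0.0001
```

arm_command(
  dp=[
    [0.02, -0.1, 0],
    [0.03, -0.15, 0],
    [0.03, -0.15, 0],
  ],
  twist=[
    [0, 0, 0],
    [0, 0, 0],
    [0, 0, 0],
  ],
  jaw=[1, 1, 1],
)

```text
t: 19.32
position: [0.5089, 0.0822, 0.067]
orientation: [-0.098, 0.995, 0.002, 0.002]
wrist_force: [-2.5, 7.1, 1.5]
width: -0.0
```

arm_command(
  dp=[
    [-0.1, 0.5, 0],
    [-0.3, 1.5, 0],
    [-0.3, 1.5, 3],
    [-0.3, 1.5, 8],
    [-0.6, 4, 13],
  ],
  twist=[
    [0, 0, 0],
    [0, 0, 0],
    [0, 0, 0],
    [0, 0, 0],
    [0, 0, 0],
  ],
  jaw=[1, 1, 1, 1, 1],
)

```text
t: 19.95
position: [0.5026, 0.1217, 0.1984]
orientation: [-0.097, 0.995, 0.002, 0.002]
wrist_force: [1.2, 1.4, 0.0]
width: -0.0001
```

arm_command(
  dp=[
    [0, 4, 3],
    [0, 8, 3],
    [0, 10, 3],
    [0, 10, 3],
  ],
  twist=[
    [0, 0, 0],
    [0, 0, 0],
    [0, 0, 0],
    [0, 0, 0],
  ],
  jaw=[1, 1, 1, 1],
)

```text
t: 20.45
position: [0.5022, 0.2226, 0.2275]
orientation: [-0.098, 0.995, 0.001, 0.001]
wrist_force: [-0.8, -0.0, 0.4]
width: 0.0002
```

```bash
python3 - <<'E'
from h import *
f=snap('top','t19.png');o=env.get_obs();print(o['t'],o['position'],o['wrist_force'])
a=f['img'][130:270,190:380]; cv2.imwrite('pics/t19z.png',cv2.resize(a[...,::-1],None,fx=4.2,fy=4.2,interpolation=cv2.INTER_CUBIC))
E
```

```text
20.5 [0.5022799  0.22166465 0.22774241] [ 0.35079204 -0.92418353  0.73698902]
```

View pics/t19z.png

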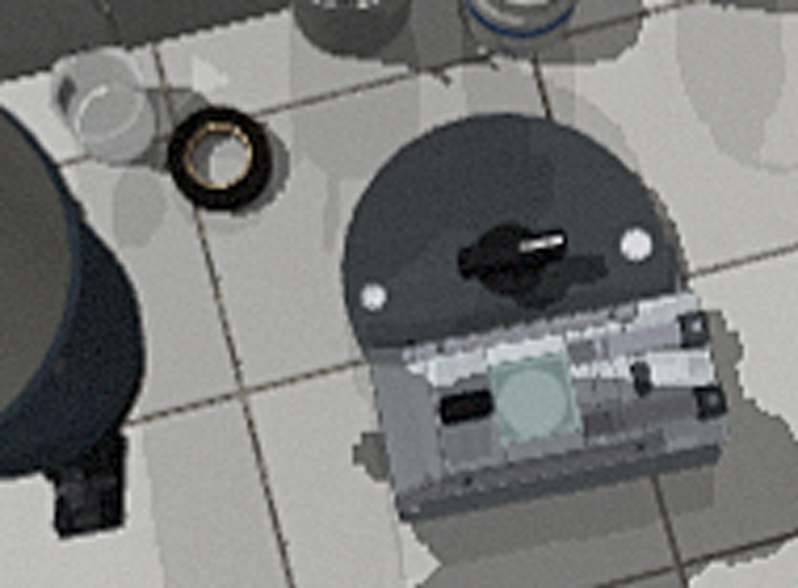

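The top view shows the plate seated at (535,395), the large opening under the window, the bar knob along the stage's x, and the tape and beaker where they were. I'm handing the job in.

```bash
python3 -c "
from workcell import env
print(env.close_job())"
```

```text
the job is handed in; nothing more can be done
None
```

The plate is loaded and the aperture wheel is set; I handed the job in at about 20.5 s of the 56 s allowed.

**What I did:** I slid the plate in between the rails and under both clips until it met the end stop. I then turned the wheel a quarter turn in two clicks by its knob. Last, I pushed the plate's grip from behind with the shut fingers to make sure it was fully home, and moved the arm clear.

**Last checks:**
- **Plate:** it did not move under a 7 N push. The images put it within about 0.5 mm of home along the slide.
- **Clips:** both feet lie in the groove, at about x = 40–41 mm. My height estimates for the two clip tips differed by 4 mm (about 66 and 62 mm above the bench). That is within that measurement's noise, and both are below the roughly 71 mm of a clip still riding on the plate. I could not check the clip angles any more closely.
- **Wheel:** its line of openings lay within about 0.1° of the stage's direction. The 32 mm opening was centred in the window, and there was almost no turning load on the knob before I let go.
- **Bystanders:** the tape and beaker look unmoved in the last top view. The jar and magnifier were not in the part of that view I enlarged, and the arm never went near them.

**What went wrong on the way:** my first sideways correction, about 1.3 mm, brought the plate right up against the left rail. I saw it in the next picture and re-centred it. The plate also slid back about 1 mm when I eased off before releasing, so I pushed it home again before letting go.

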